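Sweep the offcuts off the assembly board into the scrap bin

TASK

Clear the raised plywood board: with the fingertips, sweep the three dark wooden offcuts across it and over its edge into the open scrap bin that stands against one side of it. Only push them, never pinch, squash or lift them, and leave the turned knob standing where it is on the board. Do not disturb the bowl or the hammer either.

Things in the scene. Friction and masses are not known exactly. Their poses are not given: they have to be found in the camera images.
- board: Raised assembly board, fixed to the bench: plywood top on battens, 220 (its x) by 260 (its y) mm, smooth flat top 90 mm above the bench. Origin at the bench under its centre; z up. It may be turned on the bench by up to about 0.2 rad. A strip 8 mm wide and 10 mm high runs along the whole of its near (-x) and far (+x) edges, leaving 204 mm of flat top between them; the +y and -y edges are open, so things are pushed off there.
- scrap_bin: Open grey plastic bin, fixed to the bench, 220 (its x) by 150 (its y) by 75 mm high, walls and floor 5 mm. Stands against either the +y or the -y side of the board (1 mm gap), square with it; its centre is 206 mm from the board's centre along the board's y. Its rim is 15 mm below the board's top. Origin under its centre; z up.
- case: Closed compartment case with a clear lid, black base, fixed, 220 (its x) by 150 (its y) by 75 mm high; stands against the opposite side of the board from the bin. Not a place for offcuts. Origin under its centre.
- bar_offcut_center (a point): Dark walnut offcut, loose, about 12 to 26 g, at first lying flat on the board. The point is its centre, half-way up. Rectangular bar end, 40 (x) by 28 (y) by 20 mm high, at any yaw.
- square_offcut_center (a point): Dark walnut offcut, loose, about 12 to 26 g, at first lying flat on the board. The point is its centre, half-way up. Square block, 30 by 30 by 24 mm high, at any yaw.
- plug_offcut_center (a point): Dark walnut offcut, loose, about 12 to 26 g, at first lying flat on the board. The point is its centre, half-way up. Round hole-saw plug, a disc 36 mm in diameter and 18 mm high.
- knob_center (a point): Finished turned knob of pale wood, waisted, 33 mm greatest diameter, 54 mm tall, standing loose and upright near the middle of the board. The point is its centre, half-way up; z is its axis. To be left alone. At the start the offcuts lie to the near (board -x) and far (board +x) sides of it, their centres 55 to 80 mm from the board's y axis line, so each can be swept straight along the board's y past the knob.
- bowl: Turned wooden bowl, 120 mm wide, 45 mm high, standing loose on the bench beyond the board's far side. Origin under its centre. To be left alone.
- hammer: Hammer with a pale wooden handle, 220 mm long, lying loose on the bench beyond the board's far side. Origin on the underside near its middle, x along the handle towards the head. To be left alone.

How it is judged:
By the outcome, as a careful person would: the job done as asked, in the order asked, and still so for the second after the job is handed in, with the robot touching nothing.
It also fails if it takes over 64 s, if anything falls off the work surface, if the arm or the gripper's body presses on something with over 40 N, if the wrist force passes 120 N, or if a joint passes its speed limit or range.

ROBOT

A 6-joint arm with a two-finger parallel gripper is mounted at the origin on the work surface. World frame = base frame: x ahead of the robot, y to its left, z up, the work surface at z = 0. Lengths are in mm, angles in degrees, forces in N, time in s.
With the tool pointing down it reaches from about 350 to 850 mm from the base axis. Payload 8.1 kg.
Tool frame: the origin (TCP) lies midway between the tips of the shut fingers; the grasp point (between the pads) lies 19 mm behind it (r.tcp_to_grasp is the distance from the TCP to the grasp point, in mm); z points along the fingers, y is the direction in which the jaws open and shut (so a half turn about z gives the same grasp; the last joint's range is limited). The gripper opens to 85 mm and grips with 20 to 120 N. Pads are 22 mm wide; open, the fingers measure 114 mm over their backs; the gripper's body (76 mm by 85 mm) begins 54 mm behind the grasp point. The pads swing forward as they close: fully open they stand 13 mm farther back than shut.
Start: joints at [-68.205, 7.471, 85.268, -0, 87.261, -4.893], TCP at [269.502, -536.073, 231.292] pointing down, gripper open.
Joint ranges: [-169.43, 169.43], [-51.17, 129.36], [1.28, 143.12], [-76.62, 256.62], [0, 156.53], [-152.29, 152.29]. Speed limits (degrees/s): [136.94, 136.94, 159.86, 180, 180, 180].

INTERFACE

Orientations are given as [roll, pitch, yaw] about the fixed x, y, z axes, in that order (R = Rz(yaw) Ry(pitch) Rx(roll)).
In Python, from bench import r gives the robot as it stands.
- The arm moves only by the tool jog_arm, never from a script. Its argument "targets" is a list of rows, each a list of 7 numbers: the shift along the tool's x, y, z in m, then the turn, a rotation vector about the tool's x, y, z in rad, then the closure, from 0 (fully open) to 1 (shut). In form: [[dx, dy, dz, wx, wy, wz, claw], ...]. A call has 1 to 5 rows; each row is the pose to reach, as a shift and turn from the pose commanded when the call began, along the tool's axes at that moment; what a row does not reach only later rows make up. A row lasts 1/12 s, in which the tool goes at most 41.7 mm and 7.16 degrees, less where a joint would pass 70% of its speed; a pose out of reach is approached as far as the arm can. A call with a gripper value outside its range is refused whole. The fingers move at their own pace and stop on an object; "newtons" is the grip in N (left out, the last holds). Time passes only in rows, so rows that repeat a pose let the fingers close. It gives the time, the measured TCP pose, the force and the opening at its end, in the units of the state.
- r.sense(): the state, without advancing time (a new reading comes with each control period).
- r.snapshot(name): name is "scene" or "top" or "wrist"; returns a dict with "pixels" (480x640x3 uint8, red, green, blue), "fx", "fy", "cx", "cy" (pixels), "origin" and "attitude" of the camera in the world. Camera axes: x right, y down, z forward; pixel columns grow to the right and rows downward; lengths in mm; the calibration is good to about 2 mm. The wrist camera is an equidistant fisheye: a pixel r from the principal point sees the ray r / f radians off the axis. A picture is of the moment at which its call begins. There is no depth.
- r.hand_in(): hands the job in, once; it reports no verdict.
The state is a dict: "time": time; "joint_pos": joint angles; "qd": joint speeds; "joint_efforts": joint torques, N m; "tool_pos": TCP position; "tcp_rot": TCP orientation; "ft_force": force on the tool from outside, world axes, zero at the start; "wrist_torque": the same for the moment, N m; "finger_gap": finger opening in mm.
Only numpy, scipy, OpenCV 4.12 (cv2) and the standard library are available. Lean on these libraries where they do the work, as an engineer would, in place of code of your own. Each camera call takes 0.05 s, during which the arm holds its last target.

## Working session

There is one attempt and no reset: what is moved stays moved. The work goes in short steps, Python scripts to look and compute and a tool call to move; the robot and the scene stay as the last step left them, time stands still between calls to the robot, and variables do not carry over. Pictures are saved under pics/ and viewed, and the job is handed in when it is done.

Besides the shell and the picture viewer there is one more tool, called after "Request:" by a JSON object that holds its "api" and its "payload", one argument or row to a line. jog_arm: Moves the arm, as the interface text tells. Its arguments: {"type":"object","properties":{"targets":{"type":"array","items":{"type":"array","items":{"type":"number"}}},"newtons":{"type":"number"}},"required":["targets"]}

```bash
mkdir -p pics; ls
python3 - <<'E'
from bench import r
import cv2
s=r.sense();print(s)
for n in("scene","top"):
    d=r.snapshot(n);cv2.imwrite(f"pics/{n}0.png",d["pixels"][:,:,::-1])
    print(n,{k:v for k,v in d.items() if k!="pixels"})
E
```

```text
pics
{'time': 0.0, 'joint_pos': array([-6.82029125e+01,  7.51693786e+00,  8.53335355e+01, -1.02522232e-03,
        8.72604348e+01, -4.89393513e+00]), 'qd': array([-0.03468649,  0.030337  , -0.02137929,  0.00933666, -0.04705515,
        0.01138482]), 'joint_efforts': array([ 1.79193521e-03, -5.69400501e+01, -5.00547266e+01, -2.20277752e-04,
        1.50280137e-02, -1.72975746e-05]), 'tool_pos': array([ 269.29765375, -535.52277428,  230.18456563]), 'tcp_rot': array([-1.79889409e+02, -8.44150630e-03,  2.66910645e+01]), 'ft_force': array([ 0.48522651,  0.22753915, -0.39224198]), 'wrist_torque': array([-0.03854495,  0.04718956,  0.01825921]), 'finger_gap': 85.24047568804703}
scene {'fx': 504.01990212644193, 'fy': 504.01990212644193, 'cx': 321.9305678885492, 'cy': 246.52261719586573, 'origin': array([941.95359   , 211.78534874, 722.18287121]), 'attitude': array([-150.07571963,   -0.7998301 ,  125.85423   ])}
top {'fx': 584.8673309349897, 'fy': 584.8673309349897, 'cx': 325.1445166526297, 'cy': 246.12044714239352, 'origin': array([562.89760488,  35.76326927, 988.46028774]), 'attitude': array([-175.44856999,   -1.09151756,  -89.94710682])}
```

View pics/scene0.png

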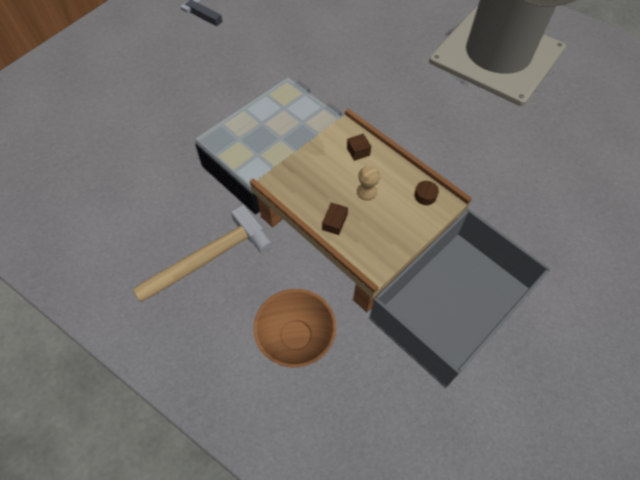

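View pics/top0.png

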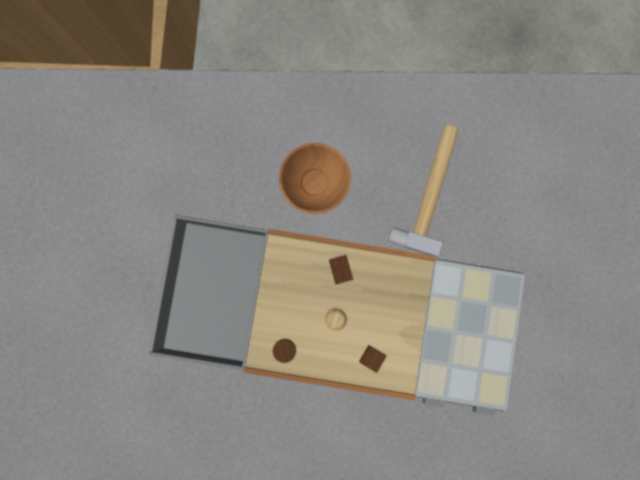

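The top view shows the bin on the left (world +y), bounded by about x 155–267. The plug is at (284,350), the square at (373,358), the bar at (341,269) and the knob at (336,319). Board corners are near (267,231), (436,257), (415,397) and (246,370).

```bash
cat > h.py <<'E'
from bench import r
import numpy as np, cv2
from scipy.spatial.transform import Rotation as Ro
def bp(d,uv,z):
    R=Ro.from_euler('xyz',d["attitude"],degrees=True).as_matrix()
    v=R@np.array([(uv[0]-d["cx"])/d["fx"],(uv[1]-d["cy"])/d["fy"],1]);o=np.array(d["origin"])
    return o+v*(z-o[2])/v[2]
def proj(d,p):
    R=Ro.from_euler('xyz',d["attitude"],degrees=True).as_matrix()
    c=R.T@(np.array(p)-d["origin"]);return np.array([d["fx"]*c[0]/c[2]+d["cx"],d["fy"]*c[1]/c[2]+d["cy"]])
def dark(d,lo=60,hi=900):
    im=d["pixels"].astype(int)
    m=((im.max(2)<95)&(im[:,:,0]>im[:,:,2]+12)).astype(np.uint8)
    n,l,st,c=cv2.connectedComponentsWithStats(m)
    out=[]
    for i in range(1,n):
        if lo<st[i,4]<hi:
            cs,_=cv2.findContours((l==i).astype(np.uint8),0,2)
            out.append((c[i],st[i,4],cv2.minAreaRect(cs[0])))
    return out
E
python3 - <<'E'
from h import *
C={}
for n in("top","scene"):
    d=r.snapshot(n)
    for c,a,rc in dark(d): print(n,c.round(1),a,rc, bp(d,c,101).round(1))
    cs=dict(top=[(267,231),(436,257),(415,397),(246,370)],scene=[(348,111),(469,199),(376,291),(252,183)])[n]
    for c in cs: print(c,bp(d,c,100).round(1))
    k=dict(top=(336,319),scene=(369,182))[n];print('knob',bp(d,k,130),bp(d,k,117))
E
```

```text
top [340.4 269.2] 387 ((340.3678894042969, 269.0377502441406), (23.900733947753906, 16.345903396606445), 74.05460357666016) [598.5  -4.2 101. ]
top [284.3 350. ] 359 ((284.0, 349.5), (21.0, 20.0), 90.0) [477.2  80.1 101. ]
top [371.8 357.9] 305 ((371.9558410644531, 358.07354736328125), (19.207839965820312, 17.66435432434082), 30.963756561279297) [465.4 -51.3 101. ]
(267, 231) [656.6 107.6 100. ]
(436, 257) [ 617.4 -150.5  100. ]
(415, 397) [ 407.3 -115.9  100. ]
(246, 370) [447.6 137.1 100. ]
knob [524.65249651   3.53355853 130.        ] [524.07333587   3.04549141 117.        ]
scene [28.7 19.5] 577 ((29.264148712158203, 19.075468063354492), (52.060916900634766, 15.346314430236816), 60.945396423339844) [ 573.8 -729.6  101. ]
scene [64.2 10. ] 198 ((64.10000610351562, 10.699996948242188), (29.06888198852539, 11.180338859558105), 63.43495178222656) [ 515.  -698.8  101. ]
scene [80.3  6.8] 117 ((80.50000762939453, 6.500001907348633), (17.441329956054688, 7.602630615234375), 63.43495178222656) [ 489.9 -681.9  101. ]
scene [ 6. 50.] 355 ((3.0252223014831543, 47.267059326171875), (34.80854
[... 293 characters left out ...]
13592529297, 22.452171325683594), 71.56504821777344) [462.6 -51.8 101. ]
scene [425.8 192.6] 442 ((425.6499938964844, 192.5500030517578), (21.81971549987793, 23.400854110717773), 18.434947967529297) [476.8  81.2 101. ]
scene [334.5 218.6] 555 ((334.5, 218.5), (19.869401931762695, 29.15416717529297), 21.801406860351562) [597.7  -3.5 101. ]
scene [315. 339.] 757 ((308.1361083984375, 338.6113586425781), (37.994266510009766, 72.96306610107422), 39.28940200805664) [763.6  82.5 101. ]
(348, 111) [ 406.7 -110.   100. ]
(469, 199) [447.4 139.8 100. ]
(376, 291) [659.6 109.  100. ]
(252, 183) [ 619.  -143.1  100. ]
knob [531.48829236  10.50243454 130.        ] [522.47747978   6.0837355  117.        ]
```

Run:
```python
from h import *
d=r.snapshot("top");cv2.imwrite("pics/topz.png",cv2.resize(d["pixels"][215:415,140:440,::-1],(780,520),interpolation=cv2.INTER_CUBIC))
```

```text
(no output)
```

View pics/topz.png

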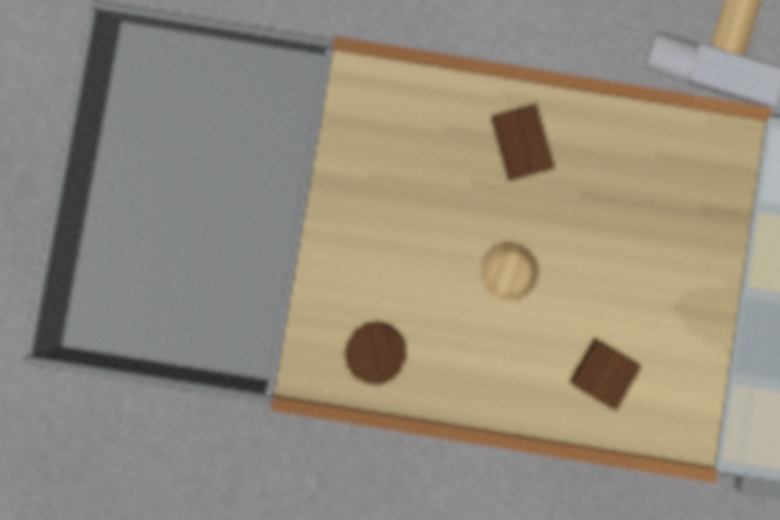

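Board frame fit: centre (532.5, −4), yaw −8.8°, bin on +y. In board coordinates (xb, yb):

| Object | xb | yb |
|---|---|---|
| Bar | 65 | 10 |
| Plug | −68 | 75 |
| Square | −60 | −57 |
| Knob | −9 | 6 |

The two cameras agree to about 1–2 mm on the offcuts. I'll sweep the plug first, with the fingers about 20 mm apart so they form a two-point pusher.

Request:
{"api": "jog_arm", "payload": {
  "targets": [
    [0.4393, -0.4259, 0.04, 0, 0, -0.951, 0.76],
    [0.4393, -0.4259, 0.04, 0, 0, -0.951, 0.76],
    [0.4393, -0.4259, 0.04, 0, 0, -0.951, 0.76],
    [0.4393, -0.4259, 0.04, 0, 0, -0.951, 0.76],
    [0.4393, -0.4259, 0.04, 0, 0, -0.951, 0.76]
  ],
  "newtons": 20
}}

```text
time: 0.67
tool_pos: [338.0, -338.0, 217.3]
tcp_rot: [-180.0, -0.0, 62.8]
ft_force: [1.1, 0.4, 0.0]
finger_gap: 25.5
```

```bash
cat >> h.py <<'E'
C=np.array([532.5,-4]);Y=np.radians(-8.8);XB=np.array([np.cos(Y),np.sin(Y)]);YB=np.array([-XB[1],XB[0]])
def st():
    s=r.sense();p=s["tool_pos"];q=p[:2]-C
    print('t',s["time"],'xb,yb,z',np.round([q@XB,q@YB,p[2]],1),'rot',s["tcp_rot"].round(2),'F',s["ft_force"].round(1),'gap',round(s["finger_gap"],1))
    return s
def go(xb,yb,z):
    s=st();R=Ro.from_euler('xyz',s["tcp_rot"],degrees=True)
    w=C+xb*XB+yb*YB;d=np.array([*w,z])-s["tool_pos"]
    G=Ro.from_euler('xyz',[180,0,81.2],degrees=True)
    print('shift m',(R.inv().apply(d)/1000).round(4),'rotvec',(R.inv()*G).as_rotvec().round(4))
E
python3 -c "
from h import *
go(-68,36,190)"
```

```text
t 0.6667 xb,yb,z [-141.2 -359.8  217.3] rot [-1.800e+02 -1.000e-02  6.282e+01] F [1.1 0.4 0. ] gap 25.5
shift m [ 0.3987 -0.0554  0.0274] rotvec [ 0.000e+00 -2.000e-04 -3.209e-01]
```

Request:
{"api": "jog_arm", "payload": {
  "targets": [
    [0.39, -0.055, 0.0274, 0, 0, -0.321, 0.76],
    [0.39, -0.055, 0.0274, 0, 0, -0.321, 0.76],
    [0.39, -0.055, 0.0274, 0, 0, -0.321, 0.76],
    [0.39, -0.055, 0.0274, 0, 0, -0.321, 0.76],
    [0.39, -0.055, 0.0274, 0, 0, -0.321, 0.76]
  ]
}}

```text
time: 1.08
tool_pos: [407.3, -141.9, 203.3]
tcp_rot: [180.0, 0.0, 80.9]
ft_force: [2.0, 0.2, -0.0]
finger_gap: 20.6
```

```bash
python3 -c "
from h import *
go(-68,36,190)"
```

```text
t 1.0833 xb,yb,z [-102.6 -155.4  203.3] rot [1.7995e+02 1.0000e-02 8.0900e+01] F [ 2.   0.2 -0. ] gap 20.6
shift m [0.1916 0.0336 0.0133] rotvec [ 0.0008  0.0002 -0.0053]
```

Request:
{"api": "jog_arm", "payload": {
  "targets": [
    [0.19, 0.034, 0.013, 0, 0, -0.005, 0.76],
    [0.19, 0.034, 0.013, 0, 0, -0.005, 0.76],
    [0.19, 0.034, 0.013, 0, 0, -0.005, 0.76],
    [0.19, 0.034, 0.013, 0, 0, -0.005, 0.76],
    [0.19, 0.034, 0.013, 0, 0, -0.005, 0.76]
  ]
}}

```text
time: 1.5
tool_pos: [471.2, 42.0, 190.1]
tcp_rot: [180.0, -0.1, 81.3]
ft_force: [0.5, -0.9, 0.6]
finger_gap: 20.2
```

```bash
python3 -c "
from h import *
go(-68,36,125)
for n in ('scene','wrist'):
  d=r.snapshot(n);cv2.imwrite('pics/%s1.png'%n,d['pixels'][:,:,::-1])
st()"
```

```text
t 1.5 xb,yb,z [-67.6  36.1 190.1] rot [ 1.7998e+02 -6.0000e-02  8.1270e+01] F [ 0.5 -0.9  0.6] gap 20.2
shift m [-0.0001 -0.0004  0.0651] rotvec [ 0.0004 -0.0011  0.0013]
t 1.6 xb,yb,z [-67.7  36.3 189.8] rot [-1.7996e+02 -7.0000e-02  8.1450e+01] F [-0.1 -0.9  0.3] gap 20.4
```

View pics/wrist1.png

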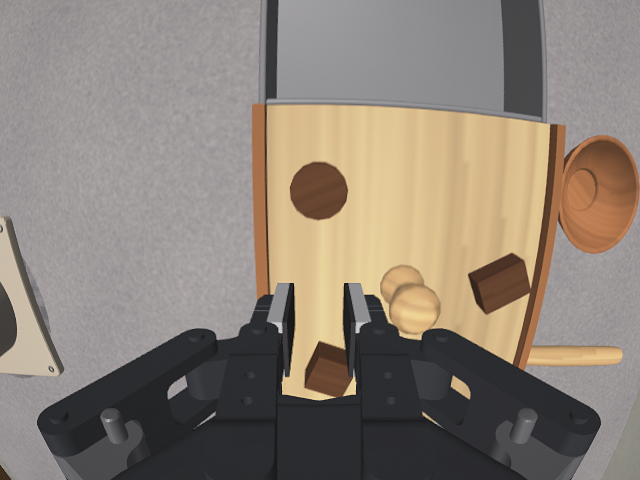

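View pics/scene1.png

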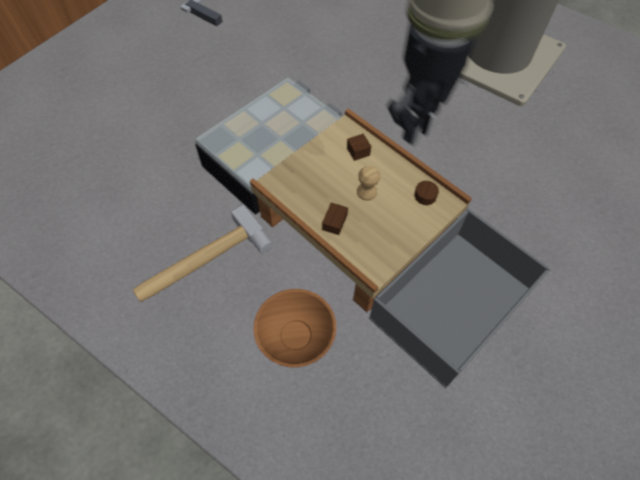

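The wrist view confirms the layout. The plug at (319,190) is dead ahead of the finger gap, the square at (330,368) sits behind, and the knob at (412,300) is clear to the right. I'll descend behind the plug.

Request:
{"api": "jog_arm", "payload": {
  "targets": [
    [0, 0, 0.035, 0, 0, 0, 0.76],
    [0, 0, 0.065, 0, 0, 0, 0.76],
    [0, 0, 0.083, 0, 0, 0, 0.76],
    [0, 0, 0.092, 0, 0, 0, 0.76],
    [0, 0, 0.092, 0, 0, 0, 0.76]
  ]
}}

```text
time: 2.02
tool_pos: [468.9, 38.0, 95.9]
tcp_rot: [-179.7, 0.0, 81.1]
ft_force: [0.6, 1.1, -0.1]
finger_gap: 20.4
```

```bash
python3 -c "
from h import *
go(-68,150,97)
for n in ('top','wrist'):
  d=r.snapshot(n);cv2.imwrite('pics/%s2.png'%n,d['pixels'][:,:,::-1])
"
```

```text
t 2.0167 xb,yb,z [-69.3  31.7  95.9] rot [-1.7975e+02  4.0000e-02  8.1150e+01] F [ 0.6  1.1 -0.1] gap 20.4
shift m [ 0.1183  0.0012 -0.0012] rotvec [-0.0044  0.0007 -0.0009]
```

View pics/wrist2.png

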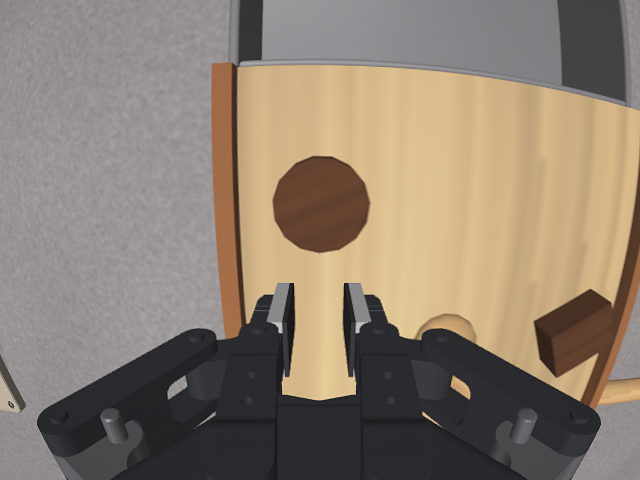

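View pics/top2.png

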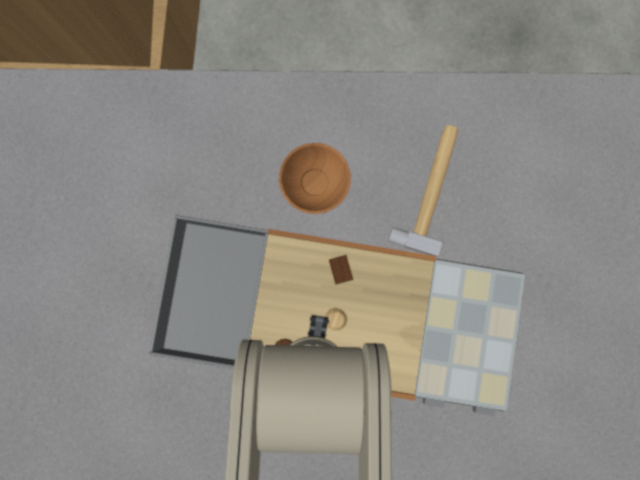

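The plug is ahead of both fingertips at (321,204). Sweeping it toward the bin.

Request:
{"api": "jog_arm", "payload": {
  "targets": [
    [0.006, 0.001, -0.001, 0, 0, 0, 0.76],
    [0.014, 0.001, -0.001, 0, 0, 0, 0.76],
    [0.024, 0.001, -0.001, 0, 0, 0, 0.76],
    [0.034, 0.001, -0.001, 0, 0, 0, 0.76],
    [0.044, 0.001, -0.001, 0, 0, 0, 0.76]
  ]
}}

```text
time: 2.53
tool_pos: [479.1, 83.1, 99.8]
tcp_rot: [179.9, -0.0, 81.2]
ft_force: [-0.4, -0.6, 0.6]
finger_gap: 20.6
```

```bash
python3 -c "
from h import *
go(-68,155,97)
d=r.snapshot('top');print([bp(d,(318,317),z).round() for z in (140,160,180)])
print([(bp(d,(318,317),z)[:2]-C)@XB for z in (140,160,180)])
d=r.snapshot('wrist');cv2.imwrite('pics/w3.png',d['pixels'][:,:,::-1])
"
```

```text
t 2.5333 xb,yb,z [-66.1  77.9  99.8] rot [ 1.7995e+02 -2.0000e-02  8.1200e+01] F [-0.4 -0.6  0.6] gap 20.6
shift m [ 0.0771 -0.0019  0.0029] rotvec [ 0.0009 -0.0004 -0.    ]
[array([528.,  30., 140.]), array([529.,  30., 160.]), array([530.,  30., 180.])]
[np.float64(-9.667970702331838), np.float64(-8.87536956226415), np.float64(-8.082768422196354)]
```

View pics/w3.png

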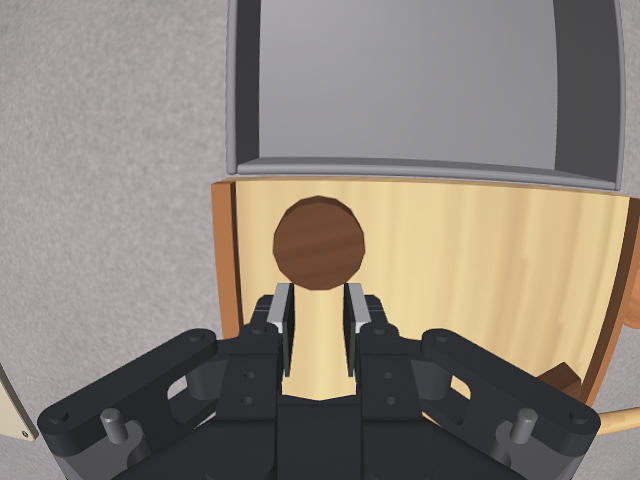

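The plug (319,243) is seated against both fingertips and heading squarely for the edge (row about 180).

Request:
{"api": "jog_arm", "payload": {
  "targets": [
    [0.009, -0.001, 0.001, 0, 0, 0, 0.76],
    [0.018, -0.001, 0.001, 0, 0, 0, 0.76],
    [0.028, -0.001, 0.001, 0, 0, 0, 0.76],
    [0.038, -0.001, 0.001, 0, 0, 0, 0.76],
    [0.048, -0.001, 0.001, 0, 0, 0, 0.76]
  ]
}}

```text
time: 3.05
tool_pos: [485.1, 130.4, 98.2]
tcp_rot: [-180.0, -0.0, 81.2]
ft_force: [-0.6, 0.2, 0.5]
finger_gap: 20.6
```

Request:
{"api": "jog_arm", "payload": {
  "targets": [
    [0.008, 0, 0, 0, 0, 0, 0.76],
    [0.016, 0, 0, 0, 0, 0, 0.76],
    [0.024, 0, 0, 0, 0, 0, 0.76],
    [0.024, 0, 0, 0, 0, 0, 0.76]
  ]
}}

```text
time: 3.38
tool_pos: [488.8, 154.4, 98.3]
tcp_rot: [180.0, -0.0, 81.2]
ft_force: [0.2, 1.0, 1.1]
finger_gap: 20.4
```

```bash
python3 -c "
from h import *
go(-68,155,97)
d=r.snapshot('wrist');cv2.imwrite('pics/w4.png',d['pixels'][:,:,::-1])
"
```

```text
t 3.3833 xb,yb,z [-67.4 149.9  98.3] rot [ 1.800e+02 -3.000e-02  8.123e+01] F [0.2 1.  1.1] gap 20.4
shift m [ 0.0051 -0.0006  0.0013] rotvec [ 0.0001 -0.0005  0.0005]
```

View pics/w4.png

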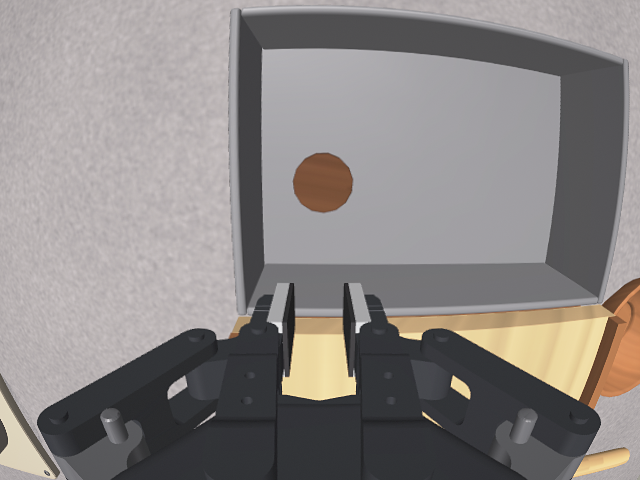

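The plug lies flat on the bin floor at (323,182). Before passing the knob, I need the height of the gripper's wide knuckles relative to the knob's top.

Request:
{"api": "jog_arm", "payload": {
  "targets": [
    [-0.03, 0.002, -0.03, 0, 0, 0, 0.76],
    [-0.06, 0.004, -0.06, 0, 0, 0, 0.76],
    [-0.095, 0.005, -0.09, 0, 0, 0, 0.76],
    [-0.135, 0.005, -0.092, 0, 0, 0, 0.76],
    [-0.175, 0.005, -0.092, 0, 0, 0, 0.76]
  ]
}}

```text
time: 3.85
tool_pos: [468.3, -20.8, 193.7]
tcp_rot: [179.7, 0.0, 81.3]
ft_force: [1.4, -0.7, -0.7]
finger_gap: 20.6
```

```bash
python3 -c "
from h import *
s=r.sense();go(-62,-101,190)
d=r.snapshot('wrist');print({k:v for k,v in d.items() if k!='pixels'})
T=Ro.from_euler('xyz',s['tcp_rot'],degrees=True)
Rc=Ro.from_euler('xyz',d['attitude'],degrees=True)
o=T.inv().apply(d['origin']-s['tool_pos']);print('cam in tool',o)
for uv in [(290,285),(350,285),(440,335),(595,415),(600,430),(525,415),(375,335),(360,320)]:
    a=np.array([uv[0]-d['cx'],uv[1]-d['cy']]);n=np.linalg.norm(a);th=n/d['fx'];v=np.array([*(a/n*np.sin(th)),np.cos(th)])
    v=T.inv().apply(Rc.apply(v))
    print(uv,[(o+v*(x-o[0])/v[0]).round(0).tolist() for x in (11,0,-11)])
d=r.snapshot('scene');cv2.imwrite('pics/s5.png',d['pixels'][:,:,::-1])
"
```

```text
t 3.85 xb,yb,z [-60.9 -26.4 193.7] rot [1.7966e+02 1.0000e-02 8.1250e+01] F [ 1.4 -0.7 -0.7] gap 20.6
shift m [-0.0746 -0.0012  0.0037] rotvec [0.0059 0.0002 0.0009]
{'fx': 371.64829954431775, 'fy': 371.64829954431775, 'cx': 318.4973469488125, 'cy': 239.19951659147438, 'origin': array([477.80374317,  46.55110629, 335.88269037]), 'attitude': array([164.54707092,  -0.37311161,  -8.72567628])}
cam in tool [ 6.79532474e+01  2.69844765e-02 -1.42227231e+02]
(290, 285) [[11.0, -11.0, -5.0], [0.0, -13.0, 22.0], [-11.0, -16.0, 48.0]]
(350, 285) [[11.0, 13.0, -5.0], [0.0, 15.0, 22.0], [-11.0, 18.0, 48.0]]
(440, 335) [[11.0, 37.0, -47.0], [0.0, 45.0, -28.0], [-11.0, 52.0, -10.0]]
(595, 415) [[11.0, 65.0, -92.0], [0.0, 78.0, -82.0], [-11.0, 91.0, -72.0]]
(600, 430) [[11.0, 63.0, -97.0], [0.0, 76.0, -88.0], [-11.0, 88.0, -80.0]]
(525, 415) [[11.0, 47.0, -86.0], [0.0, 56.0, -76.0], [-11.0, 65.0, -65.0]]
(375, 335) [[11.0, 17.0, -45.0], [0.0, 21.0, -26.0], [-11.0, 24.0, -7.0]]
(360, 320) [[11.0, 14.0, -35.0], [0.0, 16.0, -14.0], [-11.0, 19.0, 7.0]]
```

View pics/s5.png

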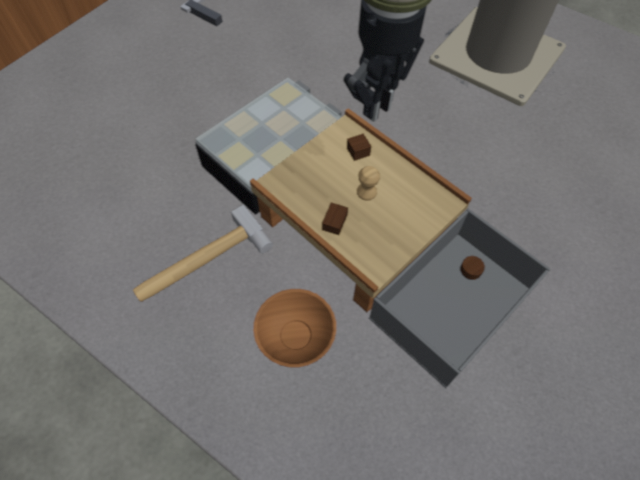

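The plug is confirmed in the bin at (473,267). The knuckle's lower end works out at about 37–45 mm lateral and 47 mm above the TCP, which is tight against the knob's 144 mm top. For this sweep I'll narrow the fingers to about 8 mm, offset the lane to xb −67 and run at z 102.

Request:
{"api": "jog_arm", "payload": {
  "targets": [
    [-0.03, -0.003, 0.002, 0.006, 0, 0, 0.9],
    [-0.06, -0.006, 0.003, 0.006, 0, 0, 0.9],
    [-0.0746, -0.006, 0.004, 0.006, 0, 0, 0.9],
    [-0.0746, -0.006, 0.004, 0.006, 0, 0, 0.9],
    [-0.0746, -0.006, 0.004, 0.006, 0, 0, 0.9]
  ]
}}

```text
time: 4.37
tool_pos: [449.3, -92.1, 186.0]
tcp_rot: [-179.6, -0.0, 81.1]
ft_force: [-0.1, -0.1, -0.7]
finger_gap: 8.7
```

```bash
python3 -c "
from h import *
go(-67,-101,102)
d=r.snapshot('wrist');cv2.imwrite('pics/w6.png',d['pixels'][:,:,::-1])
"
```

```text
t 4.3667 xb,yb,z [-68.7 -99.8 186. ] rot [-1.7963e+02 -2.0000e-02  8.1050e+01] F [-0.1 -0.1 -0.7] gap 8.7
shift m [-0.0012  0.0023  0.084 ] rotvec [-0.0065 -0.0004 -0.0026]
```

View pics/w6.png

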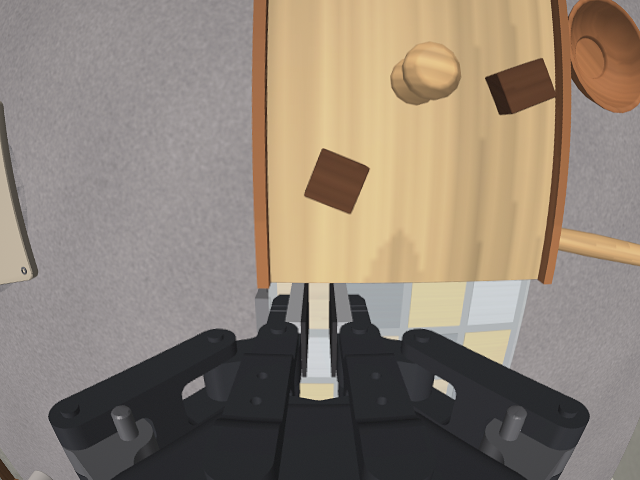

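The square is at (337,182), slightly right of the finger axis but within the pusher's width. Descending behind it.

Request:
{"api": "jog_arm", "payload": {
  "targets": [
    [-0.001, 0.001, 0.03, -0.006, 0, 0, 0.9],
    [-0.001, 0.001, 0.06, -0.006, 0, 0, 0.9],
    [-0.001, 0.001, 0.078, -0.006, 0, 0, 0.9],
    [-0.001, 0.001, 0.084, -0.006, 0, 0, 0.9],
    [-0.001, 0.001, 0.084, -0.006, 0, 0, 0.9]
  ]
}}

```text
time: 4.83
tool_pos: [448.6, -91.4, 100.4]
tcp_rot: [-179.8, -0.0, 81.3]
ft_force: [-0.8, -0.0, 0.4]
finger_gap: 8.4
```

```bash
python3 -c "
from h import *
go(-67,-40,102)
d=r.snapshot('wrist');cv2.imwrite('pics/w7.png',d['pixels'][:,:,::-1])
st()"
```

```text
t 4.8333 xb,yb,z [-69.5 -99.2 100.4] rot [-1.7978e+02 -5.0000e-02  8.1250e+01] F [-0.8 -0.   0.4] gap 8.4
shift m [ 0.0592  0.0025 -0.0015] rotvec [-0.0038 -0.0008  0.0009]
t 4.8833 xb,yb,z [-68.3 -99.6 102.1] rot [-1.7993e+02 -2.0000e-02  8.1240e+01] F [-0.1 -0.1  0.4] gap 8.6
```

View pics/w7.png

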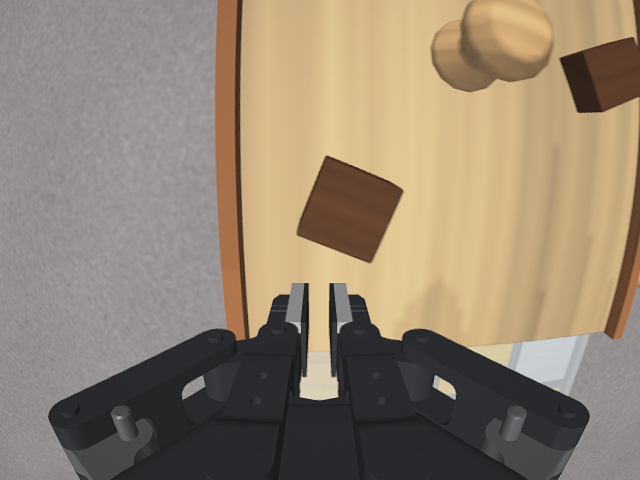

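The square (350,208) is ahead. Its rear corner at (371,262) sits toward the right finger, so I'll shift 3 mm and start pushing.

Request:
{"api": "jog_arm", "payload": {
  "targets": [
    [0.005, 0.003, 0, 0, 0, 0, 0.9],
    [0.013, 0.003, 0, 0, 0, 0, 0.9],
    [0.022, 0.003, 0, 0, 0, 0, 0.9],
    [0.032, 0.003, 0, 0, 0, 0, 0.9],
    [0.042, 0.003, 0, 0, 0, 0, 0.9]
  ]
}}

```text
time: 5.3
tool_pos: [459.9, -50.7, 102.9]
tcp_rot: [179.9, -0.0, 81.2]
ft_force: [0.4, -0.1, 0.2]
finger_gap: 8.5
```

```bash
python3 -c "
from h import *
go(-66,0,102)
d=r.snapshot('wrist');cv2.imwrite('pics/w8.png',d['pixels'][:,:,::-1])
st()"
```

```text
t 5.3 xb,yb,z [-64.6 -57.3 102.9] rot [179.93  -0.    81.19] F [ 0.4 -0.1  0.2] gap 8.5
shift m [ 0.0573 -0.0014  0.0009] rotvec [ 0.0012 -0.0001 -0.0003]
t 5.35 xb,yb,z [-64.8 -55.8 102.7] rot [ 1.7996e+02 -6.0000e-02  8.1210e+01] F [1.3 2.2 0.6] gap 8.1
```

View pics/w8.png

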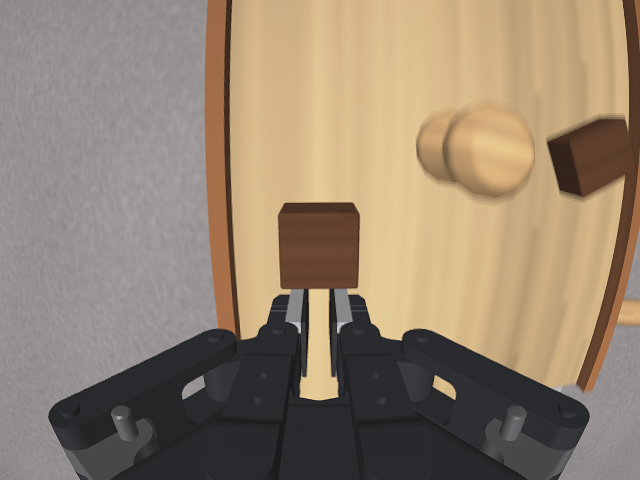

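The square has squared up flat on the fingertips at (319,245). I'll keep going and ease 4 mm outward to widen the clearance to the knob.

Request:
{"api": "jog_arm", "payload": {
  "targets": [
    [0.009, -0.001, 0, 0, 0, 0, 0.9],
    [0.018, -0.002, 0, 0, 0, 0, 0.9],
    [0.027, -0.003, 0, 0, 0, 0, 0.9],
    [0.036, -0.004, 0, 0, 0, 0, 0.9]
  ]
}}

```text
time: 5.68
tool_pos: [460.8, -14.8, 102.2]
tcp_rot: [-180.0, -0.0, 81.2]
ft_force: [0.2, -0.6, -1.0]
finger_gap: 8.8
```

```bash
python3 -c "
from h import *
go(-69,0,102)
d=r.snapshot('wrist');cv2.imwrite('pics/w9.png',d['pixels'][:,:,::-1])
d=r.snapshot('scene');cv2.imwrite('pics/s9.png',cv2.resize(d['pixels'][60:300,260:500,::-1],(600,600),interpolation=2))
st()"
```

```text
t 5.6833 xb,yb,z [-69.2 -21.6 102.2] rot [-179.99   -0.     81.17] F [ 0.2 -0.6 -1. ] gap 8.8
shift m [0.0216 0.0002 0.0002] rotvec [-0.0002 -0.     -0.0005]
t 5.7833 xb,yb,z [-69.3 -21.1 102.1] rot [-1.7998e+02 -2.0000e-02  8.1250e+01] F [ 0.4  0.6 -0.2] gap 8.7
```

View pics/w9.png

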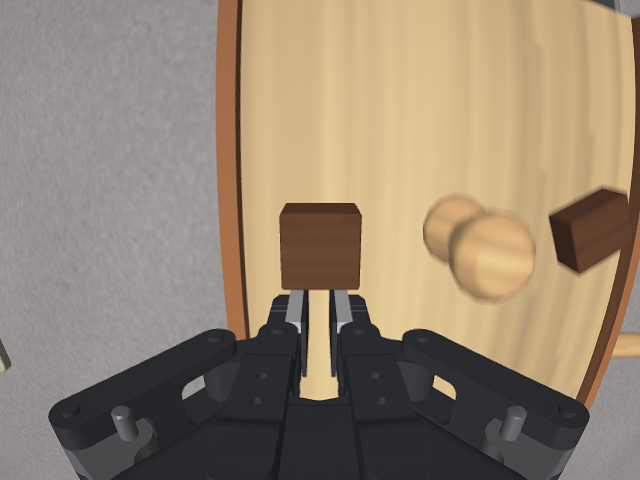

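View pics/s9.png

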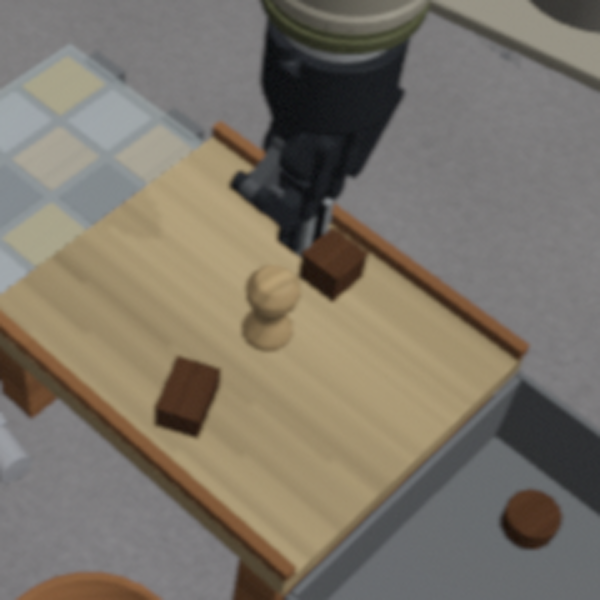

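The knob sits at lateral offset about 60 mm and its head sphere comes no closer than 43 mm, at a height where the links are well above it. It should pass clear, so I'll continue in small steps and check.

Request:
{"api": "jog_arm", "payload": {
  "targets": [
    [0.007, 0, 0, 0, 0, 0, 0.9],
    [0.015, 0, 0, 0, 0, 0, 0.9],
    [0.023, 0, 0, 0, 0, 0, 0.9]
  ]
}}

```text
time: 6.03
tool_pos: [464.5, 7.5, 102.2]
tcp_rot: [180.0, -0.0, 81.1]
ft_force: [0.2, -0.2, -0.5]
finger_gap: 8.6
```

```bash
python3 -c "
from h import *
st()
d=r.snapshot('scene');cv2.imwrite('pics/s10.png',cv2.resize(d['pixels'][60:300,260:500,::-1],(600,600),interpolation=2))
d=r.snapshot('wrist');cv2.imwrite('pics/w10.png',d['pixels'][:,:,::-1])
"
```

```text
t 6.0333 xb,yb,z [-68.9   1.  102.2] rot [180.    -0.    81.14] F [ 0.2 -0.2 -0.5] gap 8.6
```

View pics/s10.png

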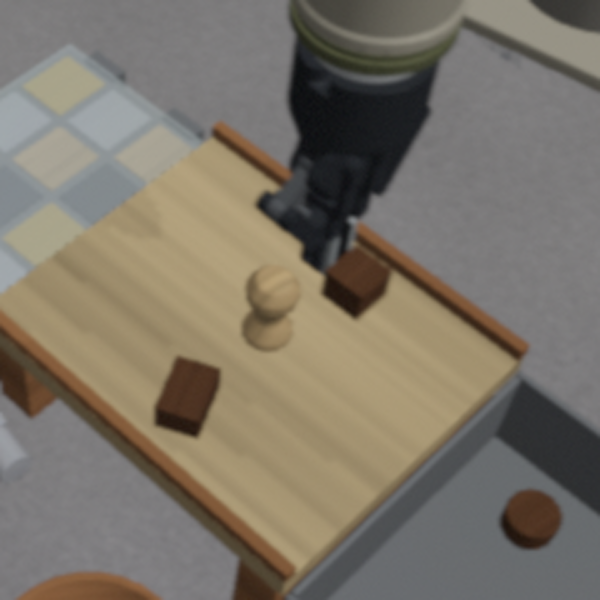

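View pics/w10.png

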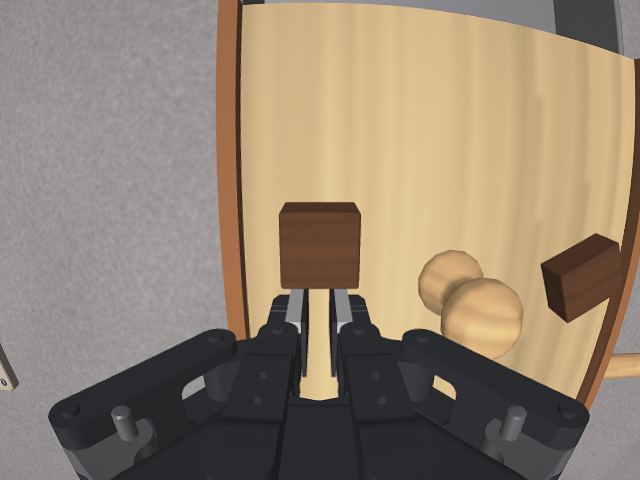

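The knob hasn't moved: it's at (272,300) in both scene crops. There's no contact, so I'll push the square on.

Request:
{"api": "jog_arm", "payload": {
  "targets": [
    [0.008, 0, 0, 0, 0, 0, 0.9],
    [0.016, 0, 0, 0, 0, 0, 0.9],
    [0.025, 0, 0, 0, 0, 0, 0.9],
    [0.034, 0, 0, 0, 0, 0, 0.9],
    [0.043, 0, 0, 0, 0, 0, 0.9]
  ]
}}

```text
time: 6.55
tool_pos: [471.1, 50.5, 102.2]
tcp_rot: [-180.0, -0.0, 81.2]
ft_force: [0.2, 0.6, 0.6]
finger_gap: 8.5
```

Request:
{"api": "jog_arm", "payload": {
  "targets": [
    [0.01, 0, 0, 0, 0, 0, 0.9],
    [0.02, 0, 0, 0, 0, 0, 0.9],
    [0.03, 0, 0, 0, 0, 0, 0.9],
    [0.04, 0, 0, 0, 0, 0, 0.9],
    [0.05, 0, 0, 0, 0, 0, 0.9]
  ]
}}

```text
time: 6.97
tool_pos: [478.8, 100.1, 102.2]
tcp_rot: [180.0, -0.0, 81.2]
ft_force: [-0.7, 0.4, 0.3]
finger_gap: 8.4
```

Request:
{"api": "jog_arm", "payload": {
  "targets": [
    [0.01, 0, 0, 0, 0, 0, 0.9],
    [0.02, 0, 0, 0, 0, 0, 0.9],
    [0.03, 0, 0, 0, 0, 0, 0.9],
    [0.04, 0, 0, 0, 0, 0, 0.9],
    [0.05, 0, 0, 0, 0, 0, 0.9]
  ]
}}

```text
time: 7.38
tool_pos: [486.5, 149.4, 102.2]
tcp_rot: [180.0, -0.0, 81.2]
ft_force: [-0.2, 0.3, 0.1]
finger_gap: 8.6
```

```bash
python3 -c "
from h import *
st()
d=r.snapshot('wrist');cv2.imwrite('pics/w11.png',d['pixels'][:,:,::-1])
go(65,-50,190)
"
```

```text
t 7.3833 xb,yb,z [-68.9 144.5 102.2] rot [180.    -0.    81.18] F [-0.2  0.3  0.1] gap 8.6
t 7.4333 xb,yb,z [-68.9 145.9 102.3] rot [ 1.7999e+02 -6.0000e-02  8.1200e+01] F [-2.2  1.4  0.6] gap 8.3
shift m [-0.1958  0.134  -0.0878] rotvec [ 0.0002 -0.0011  0.    ]
```

View pics/w11.png

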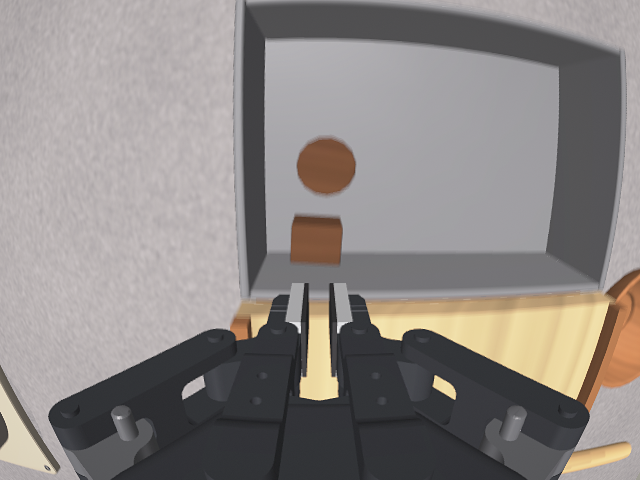

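The square is in the bin at (317,240) beside the plug. I'll rise and cross to the bar's lane (xb 66), starting behind it at yb −48.

Request:
{"api": "jog_arm", "payload": {
  "targets": [
    [-0.01, 0.005, -0.038, 0, 0, 0, 0.86],
    [-0.035, 0.02, -0.07, 0, 0, 0, 0.86],
    [-0.065, 0.04, -0.095, 0, 0, 0, 0.86],
    [-0.095, 0.065, -0.095, 0, 0, 0, 0.86],
    [-0.125, 0.09, -0.095, 0, 0, 0, 0.86]
  ]
}}

```text
time: 7.85
tool_pos: [558.5, 9.7, 200.7]
tcp_rot: [179.7, -0.0, 81.3]
ft_force: [0.5, 0.5, 0.6]
finger_gap: 12.1
```

```bash
python3 -c "
from h import *
go(66,-48,190)
"
```

```text
t 7.85 xb,yb,z [ 23.6  17.5 200.7] rot [ 1.7966e+02 -2.0000e-02  8.1250e+01] F [0.5 0.5 0.6] gap 12.1
shift m [-0.0655  0.0423  0.0109] rotvec [ 0.0059 -0.0003  0.0009]
```

Request:
{"api": "jog_arm", "payload": {
  "targets": [
    [-0.03, 0.02, 0, 0, 0, 0, 0.86],
    [-0.055, 0.036, 0.005, 0, 0, 0, 0.86],
    [-0.065, 0.042, 0.008, 0, 0, 0, 0.86],
    [-0.065, 0.042, 0.008, 0, 0, 0, 0.86],
    [-0.065, 0.042, 0.008, 0, 0, 0, 0.86]
  ]
}}

```text
time: 8.27
tool_pos: [587.2, -59.6, 188.5]
tcp_rot: [-179.9, -0.0, 81.1]
ft_force: [-0.3, -0.4, 0.5]
finger_gap: 12.1
```

```bash
python3 -c "
from h import *
d=r.snapshot('wrist');cv2.imwrite('pics/w12.png',d['pixels'][:,:,::-1])
go(66,-48,99)
"
```

```text
t 8.3167 xb,yb,z [ 62.4 -45.8 188.9] rot [-1.7993e+02 -3.0000e-02  8.1170e+01] F [ 0.1 -1.  -0.5] gap 11.9
shift m [-0.0023  0.0037  0.0899] rotvec [-0.0012 -0.0006 -0.0005]
```

View pics/w12.png

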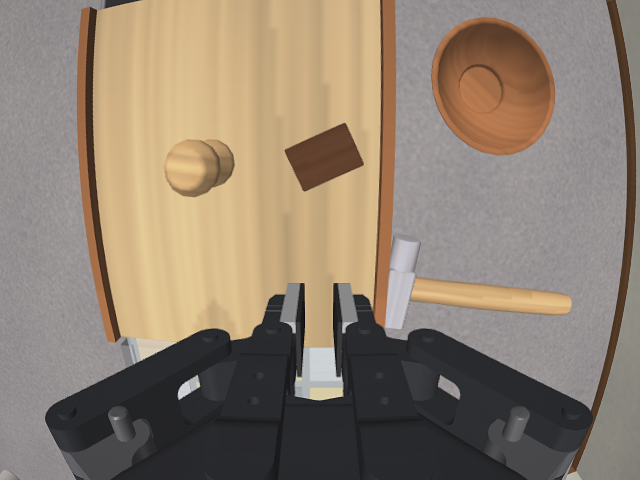

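The bar (323,157) lies straight ahead, with its long side mostly across the lane. The knob (200,167) is well to the left. Descending.

Request:
{"api": "jog_arm", "payload": {
  "targets": [
    [-0.001, 0.002, 0.035, 0, 0, 0, 0.86],
    [-0.001, 0.002, 0.065, 0, 0, 0, 0.86],
    [-0.001, 0.002, 0.083, 0, 0, 0, 0.86],
    [-0.001, 0.002, 0.09, 0, 0, 0, 0.86],
    [-0.001, 0.002, 0.09, 0, 0, 0, 0.86]
  ]
}}

```text
time: 8.73
tool_pos: [587.7, -59.2, 97.3]
tcp_rot: [-179.8, -0.0, 81.3]
ft_force: [-0.0, 0.4, 0.1]
finger_gap: 12.0
```

Request:
{"api": "jog_arm", "payload": {
  "targets": [
    [0.005, 0, 0, 0, 0, 0, 0.86],
    [0.013, 0, 0, 0, 0, 0, 0.86],
    [0.022, 0, 0, 0, 0, 0, 0.86],
    [0.031, 0, 0, 0, 0, 0, 0.86],
    [0.04, 0, 0, 0, 0, 0, 0.86]
  ]
}}

```text
time: 9.15
tool_pos: [596.5, -20.2, 100.4]
tcp_rot: [179.9, -0.0, 81.2]
ft_force: [-0.3, 0.3, 0.1]
finger_gap: 12.0
```

```bash
python3 -c "
from h import *
d=r.snapshot('wrist');cv2.imwrite('pics/w13.png',d['pixels'][:,:,::-1])
go(66,148,99)
"
```

```text
t 9.2 xb,yb,z [ 65.4  -4.7 100.1] rot [ 1.7992e+02 -6.0000e-02  8.1240e+01] F [-0.2  1.9  0.2] gap 11.6
shift m [0.1527 0.0007 0.0013] rotvec [ 0.0013 -0.0011  0.0008]
```

View pics/w13.png

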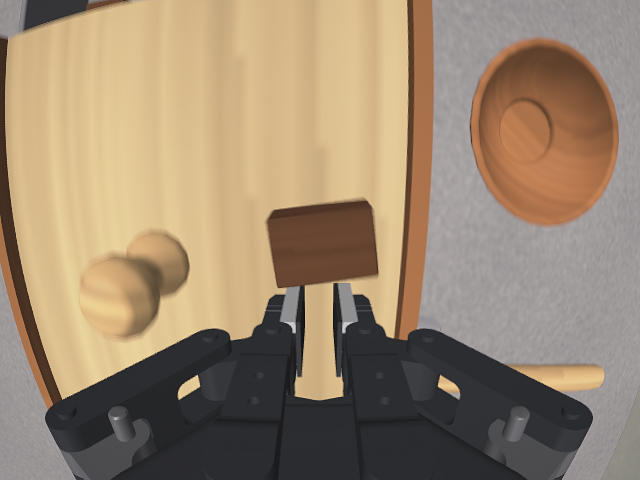

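The bar (322,243) is squaring up on the fingertips and staying inside the far strip. I'll continue to the edge.

Request:
{"api": "jog_arm", "payload": {
  "targets": [
    [0.008, 0, 0, 0, 0, 0, 0.86],
    [0.017, 0, 0, 0, 0, 0, 0.86],
    [0.027, 0, 0, 0, 0, 0, 0.86],
    [0.037, 0, 0, 0, 0, 0, 0.86],
    [0.047, 0, 0, 0, 0, 0, 0.86]
  ]
}}

```text
time: 9.62
tool_pos: [602.9, 26.1, 99.2]
tcp_rot: [-180.0, -0.0, 81.2]
ft_force: [0.7, 0.2, 1.2]
finger_gap: 12.0
```

```bash
python3 -c "
from h import *
d=r.snapshot('wrist');cv2.imwrite('pics/w14.png',d['pixels'][:,:,::-1])
go(66,148,99)
"
```

```text
t 9.6667 xb,yb,z [64.9 42.3 99.2] rot [-1.7999e+02 -6.0000e-02  8.1230e+01] F [-0.7  1.2  0.1] gap 12.0
shift m [0.1057 0.0012 0.0003] rotvec [-0.0001 -0.0011  0.0004]
```

View pics/w14.png

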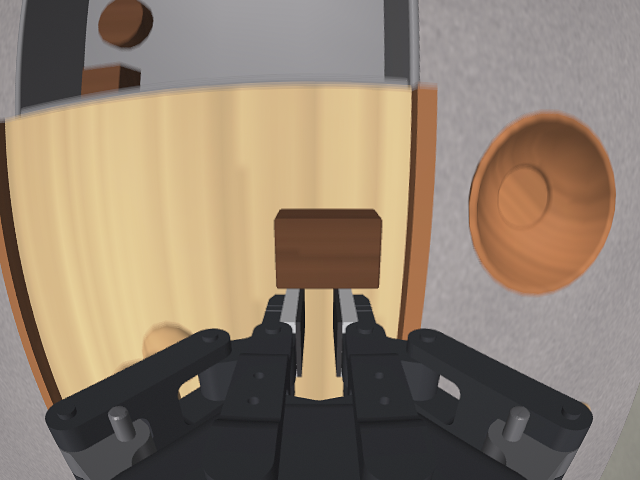

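The bar (328,248) is flat on both fingertips. Pushing it over the edge.

Request:
{"api": "jog_arm", "payload": {
  "targets": [
    [0.01, 0, 0, 0, 0, 0, 0.86],
    [0.02, 0, 0, 0, 0, 0, 0.86],
    [0.03, 0, 0, 0, 0, 0, 0.86],
    [0.04, 0, 0, 0, 0, 0, 0.86],
    [0.05, 0, 0, 0, 0, 0, 0.86]
  ]
}}

```text
time: 10.08
tool_pos: [610.6, 75.5, 99.2]
tcp_rot: [-180.0, -0.0, 81.2]
ft_force: [-0.3, -0.8, 0.7]
finger_gap: 12.2
```

Request:
{"api": "jog_arm", "payload": {
  "targets": [
    [0.01, 0, 0, 0, 0, 0, 0.86],
    [0.02, 0, 0, 0, 0, 0, 0.86],
    [0.03, 0, 0, 0, 0, 0, 0.86],
    [0.042, 0, 0, 0, 0, 0, 0.86],
    [0.055, 0, 0, 0, 0, 0, 0.86]
  ]
}}

```text
time: 10.5
tool_pos: [619.1, 129.8, 99.2]
tcp_rot: [-180.0, -0.0, 81.2]
ft_force: [0.3, -0.1, -0.1]
finger_gap: 12.0
```

Request:
{"api": "jog_arm", "payload": {
  "targets": [
    [0, 0, 0, 0, 0, 0, 0.86],
    [0, 0, -0.035, 0, 0, 0, 0.86],
    [0, 0, -0.07, 0, 0, 0, 0.86],
    [-0.02, -0.03, -0.095, 0, 0, 0, 0.86],
    [-0.04, -0.06, -0.11, 0, 0, 0, 0.86]
  ]
}}

```text
time: 10.92
tool_pos: [555.0, 98.8, 212.1]
tcp_rot: [179.8, -0.0, 81.2]
ft_force: [0.4, -0.8, 1.2]
finger_gap: 11.9
```

Request:
{"api": "jog_arm", "payload": {
  "targets": [
    [-0.03, -0.03, 0, 0, 0, 0, 0.86],
    [-0.06, -0.06, 0, 0, 0, 0, 0.86],
    [-0.09, -0.09, 0, 0, 0, 0, 0.86],
    [-0.12, -0.12, 0, 0, 0, 0, 0.86],
    [-0.12, -0.12, 0, 0, 0, 0, 0.86]
  ]
}}

```text
time: 11.33
tool_pos: [411.8, -4.2, 208.3]
tcp_rot: [-179.9, 0.1, 81.1]
ft_force: [1.2, -0.9, -0.5]
finger_gap: 12.2
```

```bash
python3 -c "
from h import *
st()
for n in ('scene','wrist','top'):
  d=r.snapshot(n);cv2.imwrite('pics/%s15.png'%n,d['pixels'][:,:,::-1])
"
```

```text
t 11.3333 xb,yb,z [-119.3  -18.7  208.3] rot [-1.7987e+02  1.2000e-01  8.1070e+01] F [ 1.2 -0.9 -0.5] gap 12.2
```

View pics/scene15.png

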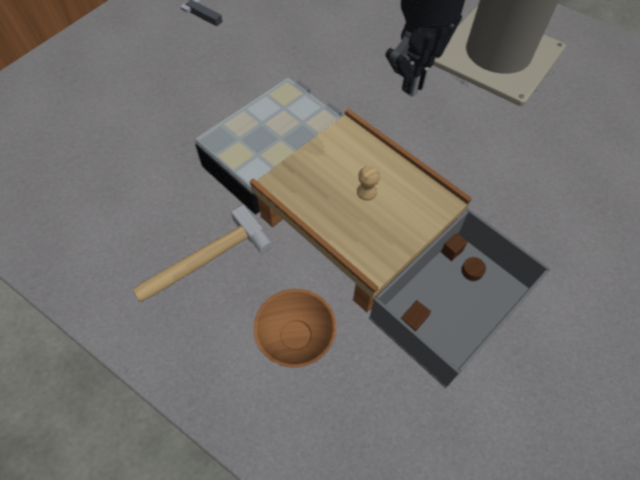

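View pics/wrist15.png

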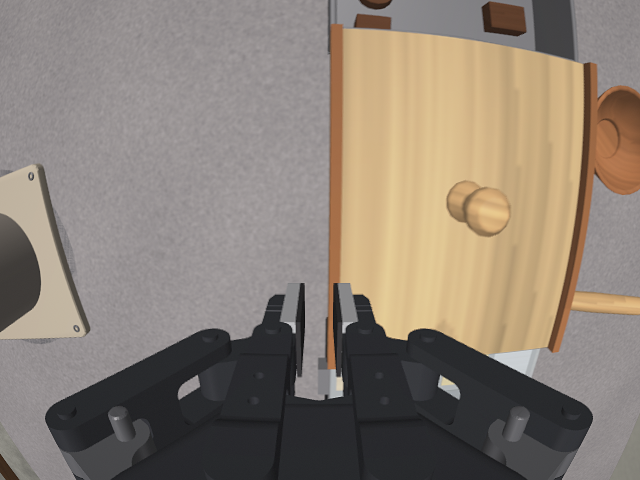

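View pics/top15.png

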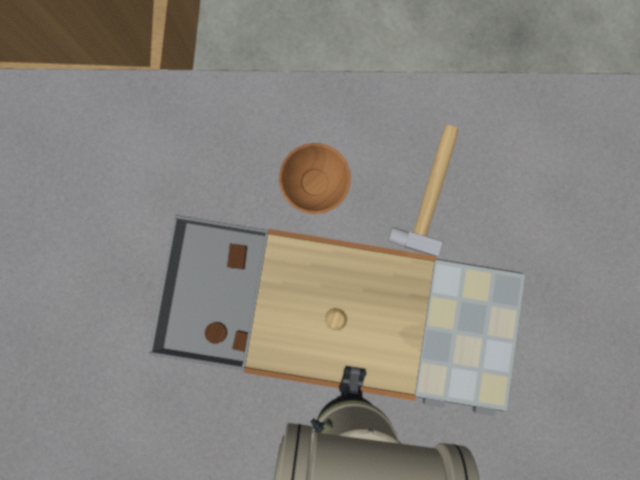

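All three offcuts are in the bin: bar at (237,256), plug (216,332) and square (241,341) in the top view. The knob (336,319), bowl and hammer are at their original pixels. The gripper is clear of everything, so I'll let it settle and hand in.

Request:
{"api": "jog_arm", "payload": {
  "targets": [
    [0, 0, 0, 0, 0, 0, 0.86],
    [0, 0, 0, 0, 0, 0, 0.86],
    [0, 0, 0, 0, 0, 0, 0.86]
  ]
}}

```text
time: 11.73
tool_pos: [417.2, -1.1, 209.2]
tcp_rot: [-180.0, -0.0, 81.2]
ft_force: [-0.5, 1.3, -0.1]
finger_gap: 12.1
```

```bash
python3 -c "
from h import *
st();print(r.hand_in())"
```

```text
t 11.7333 xb,yb,z [-114.3  -14.8  209.2] rot [-1.7997e+02 -1.0000e-02  8.1250e+01] F [-0.5  1.3 -0.1] gap 12.1
the job is handed in; nothing more can be done
None
```

The board is clear: I swept the plug, then the square, then the bar along the board and over its +y edge into the scrap bin. The fingertips only pushed. The job was handed in at 11.7 s of the 64 s allowed.

- **Offcuts:** the last top and scene pictures show all three inside the bin. In the top view the square is partly hidden by the bin's near wall, but the scene view shows it down on the floor.
- **Knob, bowl and hammer:** the knob is upright at its original pixel position (336,319 in the top view). The bowl and hammer look unmoved in the same pictures.
- **Forces:** wrist readings stayed within about 3 N whenever I read them, with the arm clear of everything at the end.
- **Position readings:** the tool position reading was 2–5 mm off just after moves and settled when the arm held still. This did not affect the result.

No check failed. I took no picture after the hand-in.

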